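# Unhook the drainer cup from its keyhole studs

## Robot

A 6-joint arm with a two-finger parallel gripper is mounted at the origin on a cart in front of the work surface, level with it; the furniture and walls round the work are solid. World frame = base frame: x ahead of the robot, y to its left, z up, the work surface at z = 0. Lengths are in mm, angles in rad, forces in N, time in s.
With the tool pointing down it reaches from about 300 to 875 mm from the base axis. Payload 6.4 kg.
Tool frame: the origin (TCP) lies between the finger pads; the fingertips stand 19 mm ahead of it and the grasp point (between the pads) is the TCP; z points along the fingers, y is the direction in which the jaws open and shut (so a half turn about z gives the same grasp; the last joint's range is limited). The gripper opens to 88 mm and grips with 3 to 60 N. Pads are 18 mm wide; open, the fingers measure 123 mm over their backs; the gripper's body (75 mm by 187 mm) begins 45 mm behind the grasp point.
Start: joints at [-1.405, 0.181, 1.607, -0, 1.354, -0.206], TCP at [208.91, -535.722, 257.714] pointing down, gripper open.
Joint ranges: [-2.99, 2.99], [-0.89, 2.07], [0.3, 2.58], [-1.14, 4.28], [0, 2.63], [-3.12, 3.12]. Speed limits (rad/s): [2.57, 2.57, 3.01, 3.14, 3.14, 3.14].

## Interface

Orientations are given as a unit quaternion [x, y, z, w].
In Python, from station import readout, viewer, order gives the robot as it stands.
- The arm moves only by the tool jog_arm, never from a script. Its argument "deltas" is a list that holds one entry, the list of rows, each a list of 7 numbers: the shift along the world's x, y, z in m, then the turn, a rotation vector about the world's x, y, z in degrees, then the opening, from 0 (shut) to 1 (fully open). In form: [[[dx, dy, dz, rx, ry, rz, claw], ...]]. A call has 1 to 10 rows; each row is the pose to reach, as a shift and turn from the pose commanded when the call began; what a row does not reach only later rows make up. A row lasts 1/12 s, in which the tool goes at most 41.7 mm and 7.16 degrees, less where a joint would pass 70% of its speed; a pose out of reach is approached as far as the arm can. A call with a gripper value outside its range is refused whole. The fingers move at their own pace and stop on an object; "newtons" is the grip in N (left out, the last holds). Time passes only in rows, so rows that repeat a pose let the fingers close. It gives the time, the measured TCP pose, the force and the opening at its end, in the units of the state.
- readout.get_state(): the state, without advancing time (a new reading comes with each control period).
- viewer.get_image(name): name is "side" or "top" or "wrist"; returns a dict with "pixels" (384x512x3 uint8, red, green, blue), "K" (3x3 intrinsics, pixels), "k1" (the pictures are not rectified: a ray, as slopes to the right and down, at radius r is drawn at 1 + k1 r^2 times it, then the intrinsics apply), "extrinsics" (4x4, takes a point from world to camera coordinates). Camera axes: x right, y down, z forward; pixel columns grow to the right and rows downward; lengths in mm; the calibration is good to about 2 mm. A picture is of the moment at which its call begins. There is no depth.
- order.finish_job(): hands the job in, once; it reports no verdict.
The state is a dict: "clock": time; "qpos": joint angles; "joint_velocities": joint speeds; "joint_torque": joint torques, N m; "ee_pos": TCP position; "ee_rot": TCP orientation; "force": force on the tool from outside, world axes, zero at the start; "torque": the same for the moment, N m; "gripper_width": opening from 0.0 (shut) to 1.0 (fully open).
Only numpy, scipy, OpenCV 4.12 (cv2) and the standard library are available. Lean on these libraries where they do the work, as an engineer would, in place of code of your own. Each camera call takes 0.05 s, during which the arm holds its last target. There are 200 camera calls.

## Task

Slide the red catch fully aside to free the blue cutlery cup, and leave it open. Then slide the cup straight up until its two studs are in the wide ends of the keyhole slots, draw it off the panel, and stand it upright in the flat middle of the white saucer without dropping it. Do not push the saucer about, and leave the timer, the squeezer and the yellow cup alone.

Things in the scene. Friction and masses are not known exactly. Their poses are not given: they have to be found in the camera images.
- stand: Fixed upright wooden panel on a dark steel foot. Origin: on the work surface under the panel's front face, in line with the cup. Own x points into the panel (away from the robot), y left seen from the front, z up; its yaw varies. Panel: x 0 to 14, y -85 to 125, top at z 150 mm; foot x -10 to 85, 12 mm thick.
- stud_left (a point): Where the left steel stud leaves the panel's front face: y +40, z 115 mm of the stand; its twin is at y -40. Each stands out to the front: shank 6 mm diameter, 6.5 mm long, then a head 15 mm diameter, 4 mm thick (its front 10.5 mm off the panel).
- catch (a joint): Red catch sliding on the panel's top edge, m. 0 = closed; grows along the stand's +y (left) to a stop at 0.050. Starts at 0 to 0.010, stays where left, slides at about 1.5 N. Its tongue (22 mm wide, 9 mm proud of the panel, lower edge 135 mm above the work surface) is about 3 mm above the cup's back plate and blocks it; clear of it from 0.035 on.
- catch_knob (a point): Centre of the catch's upright knob: 14 mm wide along the stand's y, 12 mm along its x, standing 21 mm (159 to 181 mm above the work surface) on a slide block 22 mm wide. This point lies 170 mm above the work surface, 8 mm behind the panel's front face; at joint 0 at y = 36 mm of the stand, and it moves with the joint.
- holder_mid (a point): Centre of the blue plastic cutlery cup, half-way up: open-topped box 56 mm wide (own y), 64 mm deep (own x), 95 mm high, 3 mm walls, slotted front, 0.11 to 0.23 kg. Hung, it has the stand's yaw, this point 36.5 mm in front of the panel's front face and about 93 mm above the work surface, the studs at the top of its narrow slots.
- holder: The same cup: origin at the centre of its underside, same axes. Its back plate is 4 mm thick, from x +32 to +36, y -58 to +58, z 22 to 86 mm. It has two upright keyholes at y -40 and +40: a slot 10 mm wide that opens at its lower end into a wide hole.
- keyhole_left (a point): Centre of the wide end (22 mm diameter) of the cup's left keyhole, at x +34, y +40, z 47 mm of the cup. The slot runs up from it to 25 mm above this point. From the hung place the cup must slide up 22 mm (18 to 25 will do) to bring the studs here; then it comes off towards the stand's -x, 12 mm or more to pass the heads.
- saucer: White saucer, 190 mm across, rim 19 mm high, loose on the work surface, 0.32 kg. Origin: centre of its underside. Its flat middle is about 130 mm across, its upper face 8 mm above the origin.
- timer_mid (a point): Centre of a cream and grey kitchen timer, 60 mm across, 41 mm high, half-way up: leave alone.
- squeezer_mid (a point): Centre of an orange citrus squeezer, 66 mm across, 45 mm high, half-way up: leave alone.
- yellow_mid (a point): Centre of a yellow cup standing upside down, 56 mm across, 78 mm high, half-way up: leave alone.

How it is judged:
By the outcome, as a careful person would: the job done as asked, in the order asked, and still so for the second after the job is handed in, with the robot touching nothing.
It also fails if it takes over 48 s, if anything falls off the work surface, if the arm or the gripper's body presses on something with over 40 N, if the wrist force passes 120 N, or if a joint passes its speed limit or range.

## Working session

There is one attempt and no reset: what is moved stays moved. The work goes in short steps, Python scripts to look and compute and a tool call to move; the robot and the scene stay as the last step left them, time stands still between calls to the robot, and variables do not carry over. Pictures are saved under pics/ and viewed, about 8 in all and at most 12, crops included, and the job is handed in when it is done.

Besides the shell and the picture viewer there is one more tool, called after "Request:" by a JSON object that holds its "op" and its "data", one argument or row to a line. jog_arm: Moves the arm, as the interface text tells. Its arguments: {"type":"object","properties":{"deltas":{"type":"array"},"newtons":{"type":"number"}},"required":["deltas"]}

```bash
mkdir -p pics; ls; cat > h.py <<'E'
import numpy as np, cv2
from station import readout, viewer, order
def grab(n,f=None):
    im=viewer.get_image(n)
    if f: cv2.imwrite('pics/'+f,cv2.cvtColor(np.asarray(im['pixels']),cv2.COLOR_RGB2BGR))
    return im
def ray(im,uv):
    K=np.array(im['K'],float);E=np.array(im['extrinsics'],float)
    D=np.array([im['k1'],0,0,0],float)
    p=cv2.undistortPoints(np.array([[uv]],float),K,D)[0,0]
    R=E[:3,:3];return -R.T@E[:3,3],R.T@np.array([p[0],p[1],1])
def onz(im,uv,z):
    o,d=ray(im,uv);return o+d*(z-o[2])/d[2]
def tri(a,ua,b,ub):
    o1,d1=ray(a,ua);o2,d2=ray(b,ub)
    t=np.linalg.lstsq(np.c_[d1,-d2],o2-o1,rcond=None)[0]
    p,q=o1+t[0]*d1,o2+t[1]*d2
    return (p+q)/2,np.linalg.norm(p-q)
def proj(im,P):
    K=np.array(im['K'],float);E=np.array(im['extrinsics'],float)
    return cv2.projectPoints(np.array(P,float).reshape(-1,1,3),cv2.Rodrigues(E[:3,:3])[0],E[:3,3],K,np.array([im['k1'],0,0,0],float))[0][:,0]
E
python3 - <<'E'
from h import *
import pickle
ims={n:grab(n) for n in('side','top','wrist')}
pickle.dump(ims,open('a.pkl','wb'))
for n,i in ims.items(): print(n,np.round(ray(i,(256,192)),2))
a=np.hstack([ims['side']['pixels'],ims['top']['pixels']])[:,:,::-1]
cv2.imwrite('pics/side.png',ims['side']['pixels'][:,:,::-1])
cv2.imwrite('pics/top.png',ims['top']['pixels'][:,:,::-1])
print(readout.get_state())
E
```

```text
pics
side [[ 2.5932e+02  6.6632e+02  5.2546e+02]
 [ 3.5000e-01 -8.0000e-01 -4.8000e-01]]
top [[ 3.52660e+02 -5.12000e+00  1.02965e+03]
 [ 2.30000e-01 -0.00000e+00 -9.70000e-01]]
wrist [[ 2.7867e+02 -5.0795e+02  3.8228e+02]
 [-2.6000e-01 -1.1000e-01 -9.6000e-01]]
{'clock': 0.15, 'qpos': array([-1.40526919e+00,  1.81401245e-01,  1.60773254e+00,  1.20392828e-05,
        1.35381562e+00, -2.06285303e-01]), 'joint_velocities': array([ 0.00014272, -0.00275863, -0.00264166, -0.00101351, -0.00029852,
       -0.00162947]), 'joint_torque': array([ 1.03659006e-04, -4.34237623e+01, -3.42177093e+01,  7.02638738e-02,
        3.56700446e-02, -7.72357998e-05]), 'ee_pos': array([ 208.86502828, -535.32515239,  257.02186208]), 'ee_rot': array([ 9.82769166e-01,  1.84835892e-01,  1.97001000e-05, -6.78114540e-04]), 'force': array([-0.32930045, -0.5026502 , -0.35726697]), 'torque': array([-0.00339384, -0.00647528, -0.00108771]), 'gripper_width': 0.995168897906388}
```

View pics/side.png

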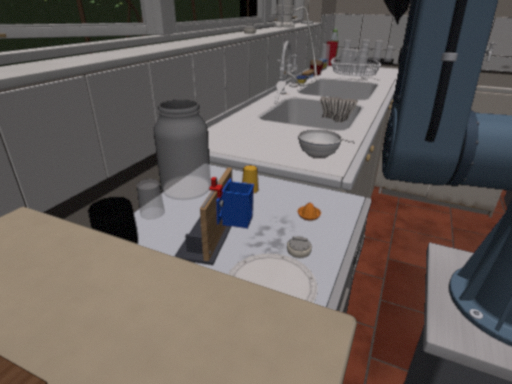

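View pics/top.png

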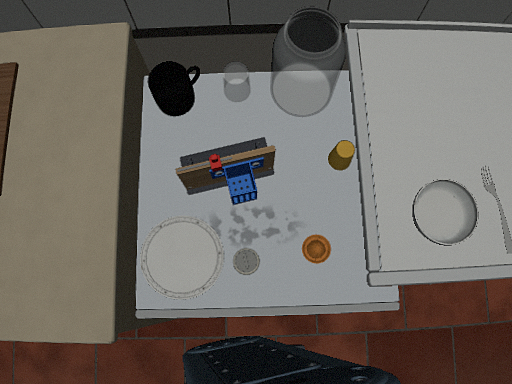

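Side: panel seen edge-on with red catch (213,185), the blue cup (237,203), saucer partly hidden by the beige counter. Top: panel from (177,180) to (275,150), knob (215,160), cup (240,180), saucer (182,257), timer (246,261), squeezer (316,249) and yellow cup (342,155).

```bash
python3 - <<'E'
from h import *
import pickle
ims=pickle.load(open('a.pkl','rb'));t=ims['top'];s=ims['side']
def mask(im,lo,hi,roi):
    h=cv2.cvtColor(np.asarray(im['pixels']),cv2.COLOR_RGB2HSV);m=cv2.inRange(h,lo,hi)
    z=np.zeros_like(m);x0,y0,x1,y1=roi;z[y0:y1,x0:x1]=m[y0:y1,x0:x1];return z
def info(m):
    c=max(cv2.findContours(m,0,1)[0],key=cv2.contourArea);r=cv2.minAreaRect(c);M=cv2.moments(m,True)
    return (M['m10']/M['m00'],M['m01']/M['m00']),r,cv2.boundingRect(c)
wood=mask(t,(8,70,60),(22,255,255),(165,130,290,200))
c,r,b=info(wood);print('wood',r); 
for p in cv2.boxPoints(r): print(np.round(p),onz(t,p,150).round(1))
pr=np.argwhere(wood>0)[:,::-1].astype(float)
red=mask(t,(0,150,80),(5,255,255),(190,130,240,190));c,r,b=info(red);print('red',c,b)
rs=mask(s,(0,150,80),(5,255,255),(195,160,235,210));c2,r2,b2=info(rs);print('reds',c2,b2)
print('knob',tri(t,c,s,c2),onz(t,c,170))
bl=mask(t,(105,120,50),(125,255,255),(200,140,290,220));c,r,b=info(bl);print('blue',c,r,b)
for n,lo,hi,roi,z in(('yel',(18,120,80),(32,255,255),(315,130,370,180),60),('org',(5,150,80),(17,255,255),(290,225,345,275),20)):
    c,r,b=info(mask(t,lo,hi,roi));print(n,c,b,onz(t,c,z).round(1))
# saucer
sa=mask(t,(0,0,150),(180,40,255),(137,205,232,305));
print('timer',onz(t,(246,261),30).round(1))
g=cv2.cvtColor(np.asarray(t['pixels']),cv2.COLOR_RGB2GRAY)
hc=cv2.HoughCircles(cv2.GaussianBlur(g[200:308,130:240],(3,3),0),cv2.HOUGH_GRADIENT,1,50,param1=80,param2=15,minRadius=35,maxRadius=48);print(hc)
for u in (hc[0] if hc is not None else []):
    p=(u[0]+130,u[1]+200);print(onz(t,p,15).round(1))
print('table corners',[onz(t,p,0).round() for p in((145,75),(137,305),(398,303),(350,75))])
def up(x0,y0,x1,y1,k,im): return cv2.resize(np.asarray(im['pixels'])[y0:y1,x0:x1,::-1],None,fx=k,fy=k,interpolation=cv2.INTER_CUBIC)
a=up(130,125,290,305,4,t)
cv2.imwrite('pics/crop_t.png',a[:600])
cv2.imwrite('pics/crop_s.png',up(130,150,330,300,4,s))
E
```

```text
wood ((247.2252960205078, 153.94635009765625), (6.485374450683594, 55.31098175048828), 76.60750579833984)
[220. 157.] [634.8  63.9 150. ]
[273. 144.] [659.2 -47.5 150. ]
[275. 151.] [645.4 -50.  150. ]
[221. 164.] [621.2  60.9 150. ]
red (214.79365079365078, 161.22222222222223) (209, 154, 13, 15)
reds (215.61458333333334, 186.58333333333334) (210, 178, 13, 18)
knob (array([622.35036687,  72.44571285, 158.9204218 ]), np.float64(2.7133118395575098)) [620.23239347  71.96369314 170.        ]
blue (240.67536534446765, 179.92901878914404) ((241.13087463378906, 181.62860107421875), (39.012176513671875, 54.02583694458008), 76.50426483154297) (212, 157, 52, 47)
yel (343.8789808917197, 151.15286624203821) (336, 140, 19, 18) [ 669.9 -212.    60. ]
org (315.76612903225805, 248.6048387096774) (302, 235, 28, 28) [ 455.3 -139.4   20. ]
timer [431.9  17.5  30. ]
[[[52.5 58.5 36.1]]]
[442.2 160.6  15. ]
table corners [array([911., 267.,   0.]), array([340., 267.,   0.]), array([ 326., -323.,    0.]), array([ 894., -258.,    0.])]
```

View pics/crop_t.png

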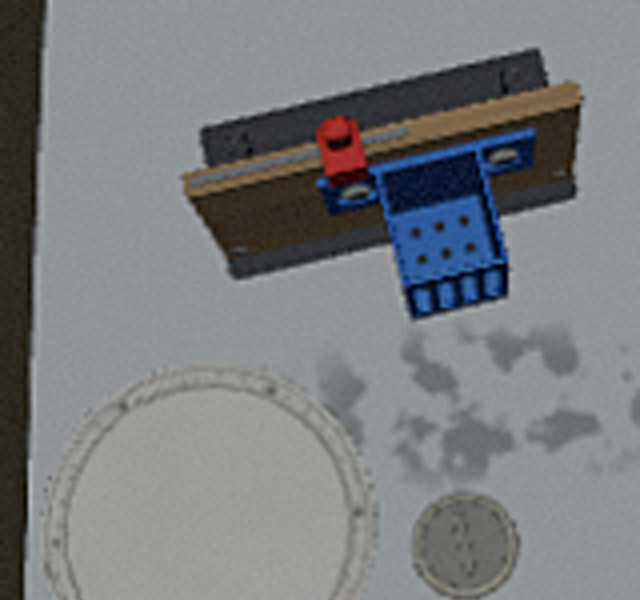

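View pics/crop_s.png

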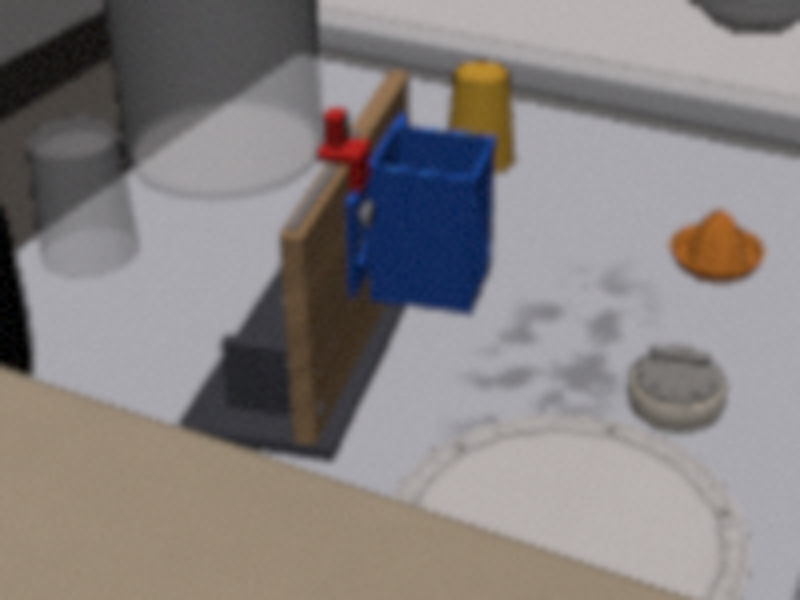

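Crops: panel's front top edge runs (187,186)–(580,95) in the top crop, knob at about (338,130), cup rim between (380,175) and (505,295); in the side crop the knob is at (335,125), clear of the block below it.

```bash
python3 - <<'E'
from h import *
import pickle
ims=pickle.load(open('a.pkl','rb'));t=ims['top'];s=ims['side']
ct=lambda u,v:((u+.5)/4-.5+130,(v+.5)/4-.5+125)
cs=lambda u,v:((u+.5)/4-.5+130,(v+.5)/4-.5+150)
L=onz(t,ct(187,187),150);R=onz(t,ct(580,96),150)
d=L-R;print('len',np.linalg.norm(d));yaw=np.arctan2(-d[0],d[1]);print('yaw',np.degrees(yaw))
ey=np.array([-np.sin(yaw),np.cos(yaw),0]);ex=np.array([np.cos(yaw),np.sin(yaw),0])
O=(L-125*ey+R+85*ey)/2;O[2]=0;print('O',O)
print('knob tri',tri(t,ct(338,137),s,cs(335,125)))
K=onz(t,ct(338,132),175);print('knob',K, 'stand',(K-O)@ex,(K-O)@ey)
# cup check: rim corners (crop) at z 140.5
for p in((378,176),(470,150),(408,292),(507,268)):
    q=onz(t,ct(*p),140.5);print('rim',q.round(1),'stand',round((q-O)@ex,1),round((q-O)@ey,1))
print('counter',tri(t,(113,342),s,(355,320)), tri(t,(131,25),s,(10,218)))
print('cup at',O-36.5*ex,'ex',ex,'ey',ey)
E
```

```text
len 206.66843631511927
yaw 11.888631243346481
O [632.70487741  31.88383517   0.        ]
knob tri (array([624.90334049,  73.25122422, 172.49228933]), np.float64(1.0220369219286043))
knob [626.21818209  72.81321706 175.        ] stand 2.0843079885293827 41.38776604809184
rim [612.9  55.5 140.5] stand -14.5 27.1
rim [625.4   7.8 140.5] stand -12.1 -22.1
rim [551.3  41.  140.5] stand -77.8 25.7
rim [562.3  -9.5 140.5] stand -77.4 -26.0
counter (array([269.18427071, 282.78395081, 121.38329324]), np.float64(0.3581248372344568)) (array([1011.34867095,  292.16719721,   91.16770508]), np.float64(18.854339098962633))
cup at [596.98780674  24.36446931   0.        ] ex [0.97854988 0.20601002 0.        ] ey [-0.20601002  0.97854988  0.        ]
```

Request:
{"op": "jog_arm", "data": {
  "deltas": [
    [[0.02,0.027,0.01,0,0,-1.2,0],[0.042,0.057,0.01,0,0,-2.4,0],[0.066,0.09,0.01,0,0,-3.6,0],[0.09,0.123,0.01,0,0,-4.8,0],[0.114,0.156,0.01,0,0,-6,0],[0.138,0.188,0.01,0,0,-7.2,0],[0.162,0.221,0.01,0,0,-8.4,0],[0.186,0.254,0.01,0,0,-9.4,0],[0.21,0.286,0.01,0,0,-9.4,0],[0.234,0.319,0.01,0,0,-9.4,0]]
  ],
  "newtons": 20
}}

```text
clock: 0.98
ee_pos: [443.6, -214.9, 267.7]
ee_rot: [0.995, 0.104, 0.0, 0.0]
force: [0.7, -1.0, 0.2]
gripper_width: 0.269
```

Request:
{"op": "jog_arm", "data": {
  "deltas": [
    [[0.024,0.033,0,0,0,0,0],[0.048,0.066,0,0,0,0,0],[0.072,0.098,0,0,0,0,0],[0.096,0.131,0,0,0,0,0],[0.12,0.164,0,0,0,0,0],[0.144,0.196,0,0,0,0,0],[0.164,0.224,0,0,0,0,0],[0.18,0.245,0,0,0,0,0],[0.189,0.258,0,0,0,0,0],[0.189,0.258,0,0,0,0,0]]
  ]
}}

```text
clock: 1.82
ee_pos: [632.8, 44.3, 266.9]
ee_rot: [0.994, 0.105, -0.0, -0.0]
force: [-0.6, -1.4, 0.9]
gripper_width: 0.009
```

```bash
python3 - <<'E'
from h import *
import pickle
w=grab('wrist');pickle.dump(w,open('w1.pkl','wb'))
st=readout.get_state();print(st['clock'],st['ee_pos'],st['ee_rot'],st['gripper_width'],st['force'])
cv2.imwrite('pics/w1.png',np.asarray(w['pixels'])[:,:,::-1])
print(ray(w,(256,192)))
E
```

```text
1.8667 [632.00482349  42.68872719 266.88348554] [ 9.94474823e-01  1.04973541e-01 -6.05972527e-04 -1.20630572e-04] 0.004259340571309479 [-0.07140402 -0.40809495  0.60841496]
(array([706.09219151,  60.27705555, 392.24085028]), array([-0.27341407, -0.06586422, -0.95969784]))
```

View pics/w1.png

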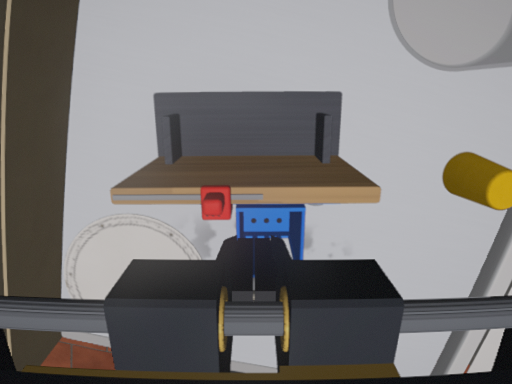

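Wrist view: the panel's top edge is level at rows ~191–203 from (115) to (376), so the yaw matches; knob top at about (213,207); cup interior below it at (270,220).

```bash
python3 - <<'E'
from h import *
import pickle
w=pickle.load(open('w1.pkl','rb'));p=np.asarray(w['pixels']).astype(int)
for c in(130,330,360): print(c,p[178:212:2,c].tolist())
def fr(a,b):
    L=onz(w,a,150);R=onz(w,b,150);d=L-R;yaw=np.arctan2(-d[0],d[1]);print(L,R,np.linalg.norm(d),np.degrees(yaw))
    ey=np.array([-np.sin(yaw),np.cos(yaw),0]);ex=np.array([np.cos(yaw),np.sin(yaw),0]);O=(L-125*ey+R+85*ey)/2;print('O',O);return O,ex,ey
O,ex,ey=fr((114,202),(376.5,202))
fr((117,191),(374,191))
m=(p[...,0]>90)&(p[...,1]<60)&(p[...,2]<60);ys,xs=np.nonzero(m);k=(abs(xs-215)<30)&(abs(ys-203)<30);print('red',xs[k].min(),xs[k].max(),ys[k].min(),ys[k].max())
for z,u in((181,(213,206)),(170,(213,205))):
    K=onz(w,u,z);print(K,(K-O)@ex,(K-O)@ey)
b=(p[...,2]>80)&(p[...,0]<60);ys,xs=np.nonzero(b);print('blue',xs.min(),xs.max(),ys.min(),ys.max())
im=cv2.resize(np.asarray(w['pixels'])[170:270,180:330,::-1],None,fx=4,fy=4,interpolation=cv2.INTER_CUBIC);cv2.imwrite('pics/w1c.png',im)
E
```

```text
130 [[96, 84, 75], [98, 86, 76], [99, 87, 76], [97, 85, 75], [97, 86, 75], [145, 122, 97], [162, 136, 106], [160, 135, 106], [137, 120, 104], [144, 144, 148], [145, 145, 148], [154, 136, 119], [162, 136, 106], [167, 159, 152], [183, 183, 187], [183, 183, 187], [183, 183, 187]]
330 [[79, 64, 45], [79, 64, 46], [79, 62, 45], [84, 67, 47], [113, 91, 65], [172, 141, 104], [171, 141, 103], [170, 139, 102], [168, 138, 102], [164, 134, 98], [165, 135, 98], [168, 138, 100], [163, 137, 109], [170, 177, 191], [185, 186, 189], [184, 185, 189], [184, 185, 189]]
360 [[76, 62, 44], [77, 63, 43], [79, 63, 45], [82, 65, 46], [115, 91, 65], [169, 139, 100], [169, 139, 101], [168, 138, 100], [166, 135, 98], [161, 133, 96], [164, 135, 97], [168, 138, 100], [169, 146, 117], [184, 185, 189], [184, 185, 189], [184, 185, 188], [184, 184, 189]]
[606.2233323  148.64987698 150.        ] [648.79467272 -48.24816985 150.        ] 201.44766037372784 12.200132282381997
O [631.73554357  30.65254544 150.        ]
[615.55175731 147.1616116  150.        ] [656.75729464 -43.58988552 150.        ] 195.1513001745749 12.18955553491471
O [640.37745836  32.23677503 150.        ]
red 201 231 185 216
[630.42330463  71.61465969 181.        ] 7.37380033441265 40.31431313198221
[627.20830024  72.33496202 170.        ] 4.383624883244024 41.69776513381588
blue 236 304 204 276
```

View pics/w1c.png

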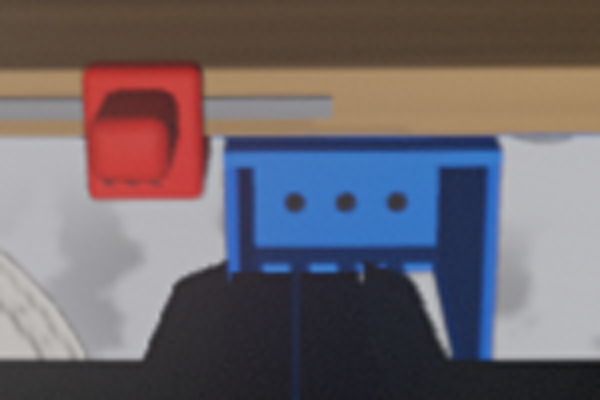

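Knob top at about (212,206), cup's outer walls at columns 236–304: all consistent with stand origin ≈ (632,31), yaw 12°, catch ≈ 0.005. I'll push the knob from the right with closed fingers.

Request:
{"op": "jog_arm", "data": {
  "deltas": [
    [[0.0055,-0.002,-0.02,0,0,0,0],[0.0055,-0.002,-0.045,0,0,0,0],[0.0055,-0.002,-0.067,0,0,0,0],[0.0055,-0.002,-0.08,0,0,0,0],[0.0055,-0.002,-0.084,0,0,0,0],[0.0055,-0.002,-0.084,0,0,0,0],[0.0035,0.008,-0.084,0,0,0,0],[0.0014,0.018,-0.084,0,0,0,0],[0.0014,0.018,-0.084,0,0,0,0]]
  ]
}}

```text
clock: 2.62
ee_pos: [633.6, 61.2, 185.3]
ee_rot: [0.995, 0.104, 0.001, -0.0]
force: [0.4, 0.0, 0.0]
gripper_width: 0.008
```

Request:
{"op": "jog_arm", "data": {
  "deltas": [
    [[-0.001,0.005,0,0,0,0,0],[-0.0021,0.01,0,0,0,0,0],[-0.0031,0.015,0,0,0,0,0],[-0.0042,0.02,0,0,0,0,0],[-0.0053,0.025,0,0,0,0,0],[-0.0053,0.025,0,0,0,0,0]]
  ]
}}

```text
clock: 3.12
ee_pos: [627.8, 85.5, 183.8]
ee_rot: [0.995, 0.104, 0.0, -0.0]
force: [-0.0, 0.5, -0.2]
gripper_width: 0.007
```

Request:
{"op": "jog_arm", "data": {
  "deltas": [
    [[-0.0006,0.003,0,0,0,0,0],[-0.001,0.005,0,0,0,0,0],[-0.001,0.005,0,0,0,0,0]]
  ]
}}

```text
clock: 3.37
ee_pos: [626.8, 89.6, 183.6]
ee_rot: [0.995, 0.104, -0.0, -0.0]
force: [-0.5, -0.2, -0.2]
gripper_width: 0.008
```

```bash
python3 - <<'E'
from h import *
s=grab('side');t=grab('top');w=grab('wrist')
print(readout.get_state()['force'])
f=lambda im,x,y,k:cv2.resize(np.asarray(im['pixels'])[y:y+100,x:x+130,::-1],None,fx=k,fy=k,interpolation=cv2.INTER_CUBIC)
a=np.hstack([f(s,150,140,3),f(w,110,150,3)]);cv2.imwrite('pics/c2.png',a)
E
```

```text
[ 0.31419755  0.21470266 -0.06180958]
```

View pics/c2.png

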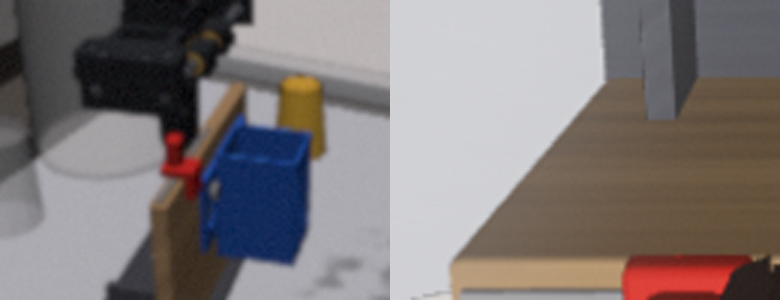

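The catch has moved nearly to the panel's left part (block edge ~31 mm from the end, joint ≈ 0.047). Nudge on to the stop.

Request:
{"op": "jog_arm", "data": {
  "deltas": [
    [[-0.0004,0.002,0,0,0,0,0],[-0.0006,0.003,0,0,0,0,0],[-0.0006,0.003,0,0,0,0,0]]
  ]
}}

```text
clock: 3.77
ee_pos: [626.2, 92.3, 183.4]
ee_rot: [0.995, 0.104, -0.0, 0.0]
force: [0.3, -1.2, -1.6]
gripper_width: 0.007
```

Request:
{"op": "jog_arm", "data": {
  "deltas": [
    [[-0.0003,0.0015,0,0,0,0,0],[-0.0003,0.0015,0,0,0,0,0]]
  ]
}}

```text
clock: 3.93
ee_pos: [625.9, 93.9, 183.5]
ee_rot: [0.995, 0.104, -0.0, -0.0]
force: [-0.6, -1.1, -0.1]
gripper_width: 0.006
```

Request:
{"op": "jog_arm", "data": {
  "deltas": [
    [[-0.0003,0.0015,0,0,0,0,0],[-0.0003,0.0015,0,0,0,0,0]]
  ]
}}

```text
clock: 4.1
ee_pos: [625.7, 95.2, 183.6]
ee_rot: [0.995, 0.104, -0.0, 0.0]
force: [-0.1, -2.1, -1.0]
gripper_width: 0.005
```

Request:
{"op": "jog_arm", "data": {
  "deltas": [
    [[-0.0003,0.0015,0,0,0,0,0],[-0.0003,0.0015,0,0,0,0,0]]
  ]
}}

```text
clock: 4.27
ee_pos: [625.6, 95.5, 183.6]
ee_rot: [0.995, 0.104, -0.0, 0.001]
force: [0.1, -5.9, -1.3]
gripper_width: 0.009
```

Request:
{"op": "jog_arm", "data": {
  "deltas": [
    [[-0.0003,0.0015,0,0,0,0,0],[-0.0003,0.0015,0,0,0,0,0]]
  ]
}}

```text
clock: 4.43
ee_pos: [625.6, 95.8, 183.7]
ee_rot: [0.995, 0.103, 0.0, 0.002]
force: [1.4, -11.2, -1.2]
gripper_width: 0.005
```

```bash
python3 -c "
from h import *
for i in range(3):
    print(readout.get_state()['force'])
"
```

```text
[  1.44209349 -11.21513285  -1.23223819]
[  1.44209349 -11.21513285  -1.23223819]
[  1.44209349 -11.21513285  -1.23223819]
```

Stop reached (11 N). Back off, rise, and look from above the cup.

Request:
{"op": "jog_arm", "data": {
  "deltas": [
    [[0.001,-0.006,0,0,0,0,0],[0.003,-0.014,0,0,0,0,0],[0.003,-0.014,0.02,0,0,0,0],[0.003,-0.014,0.045,0,0,0,0],[-0.01,-0.03,0.07,0,0,0,0.5],[-0.025,-0.05,0.09,0,0,0,1],[-0.041,-0.068,0.1,0,0,0,1],[-0.041,-0.076,0.1,0,0,0,1],[-0.041,-0.076,0.1,0,0,0,1]]
  ]
}}

```text
clock: 5.18
ee_pos: [584.6, 20.8, 284.8]
ee_rot: [0.995, 0.103, 0.001, 0.0]
force: [-0.6, -0.4, -0.3]
gripper_width: 0.362
```

```bash
python3 - <<'E'
from h import *
import pickle
w=grab('wrist');t=grab('top');s=grab('side');pickle.dump((w,t,s),open('w2.pkl','wb'))
st=readout.get_state();print(st['clock'],st['ee_pos'],st['ee_rot'],st['gripper_width'],st['force'])
cv2.imwrite('pics/w2.png',np.asarray(w['pixels'])[:,:,::-1])
E
```

```text
5.3333 [584.31727442  22.863323   282.60644297] [ 9.94610686e-01  1.03677003e-01 -5.96452871e-04 -5.53305755e-04] 0.49146816205658395 [ 0.77143601 -0.0912468  -0.37299103]
```

View pics/w2.png

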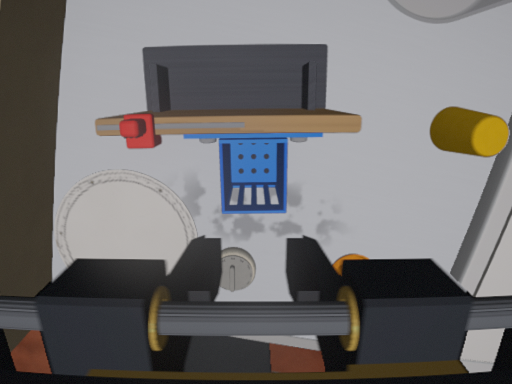

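Wrist view: catch block at the left end (140,130); cup rim corners about (219,136), (287,136), (220,213), (287,213); fingers half open at the bottom; saucer at left (126,240).

```bash
python3 - <<'E'
from h import *
import pickle
w,t,s=pickle.load(open('w2.pkl','rb'));yaw=np.radians(12)
ex=np.array([np.cos(yaw),np.sin(yaw),0]);ey=np.array([-np.sin(yaw),np.cos(yaw),0])
C=[onz(w,p,140.5) for p in((219,136),(288,136),(220.5,213.5),(287.5,213.5))]
for c in C: print(c.round(1))
print('cup',np.mean(C,0),'w',np.linalg.norm(C[0]-C[1]),np.linalg.norm(C[2]-C[3]),'d',np.linalg.norm(C[0]-C[2]))
print('edge dirs',np.degrees(np.arctan2(*(C[1]-C[0])[:2])),np.degrees(np.arctan2(*(C[3]-C[2])[:2])))
L=onz(w,(98,133.5),150);R=onz(w,(358.5,132),150);print('panel',L,R,np.linalg.norm(L-R))
print('knob',onz(w,(131,129),181))
# cup via top view hsv: rim triang. with wrist
print([onz(t,p,140.5).round(1) for p in((224.5,168.6),(247.3,162.3),(231.6,197.8),(256.4,191.8))])
p=np.asarray(t['pixels'])
cv2.imwrite('pics/t2.png',cv2.resize(p[190:310,130:240,::-1],None,fx=4,fy=4))
E
```

```text
[621.   56.8 140.5]
[632.3   2.9 140.5]
[556.7  43.9 140.5]
[568.4 -12.  140.5]
cup [594.60188254  22.87546801 140.5       ] w 55.10100787571564 57.11925986004711 d 65.64612863661326
edge dirs 168.14554024254863 168.15411857663386
panel [605.47794897 149.59430208 150.        ] [647.79571371 -48.72309095 150.        ] 202.78210372496235
knob [619.22600094 113.62782893 181.        ]
[array([612.9,  54.7, 140.5]), array([625. ,   7.4, 140.5]), array([551. ,  41. , 140.5]), array([561.9,  -9.5, 140.5])]
```

Request:
{"op": "jog_arm", "data": {
  "deltas": [
    [[-0.004,-0.0024,-0.01,0,0,0,1],[-0.004,-0.0024,-0.03,0,0,0,1],[-0.004,-0.0024,-0.05,0,0,0,1],[-0.004,-0.0024,-0.07,0,0,0,1],[-0.004,-0.0024,-0.09,0,0,0,1],[-0.004,-0.0024,-0.115,0,0,0,1],[-0.004,-0.0024,-0.14,0,0,0,1],[-0.004,-0.0024,-0.16,0,0,0,1],[-0.004,-0.0024,-0.167,0,0,0,1],[-0.004,-0.0024,-0.167,0,0,0,1]]
  ]
}}

```text
clock: 6.17
ee_pos: [578.0, 20.8, 113.3]
ee_rot: [0.995, 0.104, -0.003, -0.001]
force: [0.0, 0.0, 0.4]
gripper_width: 1.005
```

Request:
{"op": "jog_arm", "data": {
  "deltas": [
    [[0,0,0,0,0,0,0.75],[0,0,0,0,0,0,0.7],[0,0,0,0,0,0,0.66],[0,0,0,0,0,0,0.63],[0,0,0,0,0,0,0.6],[0,0,0,0,0,0,0.58],[0,0,0,0,0,0,0.56],[0,0,0,0,0,0,0.56]]
  ],
  "newtons": 10
}}

```text
clock: 6.83
ee_pos: [580.6, 19.8, 117.4]
ee_rot: [0.995, 0.104, 0.001, 0.0]
force: [-1.4, -0.4, 3.7]
gripper_width: 0.632
```

Request:
{"op": "jog_arm", "data": {
  "deltas": [
    [[0,0,0,0,0,0,0.4],[0,0,0,0,0,0,0.4],[0,0,0,0,0,0,0.4]]
  ],
  "newtons": 25
}}

```text
clock: 7.08
ee_pos: [580.6, 19.8, 117.3]
ee_rot: [0.995, 0.104, 0.0, 0.0]
force: [-1.7, -0.7, 6.3]
gripper_width: 0.634
```

```bash
python3 - <<'E'
from h import *
import pickle
s=grab('side');t=grab('top');pickle.dump((s,t),open('g.pkl','wb'))
st=readout.get_state();print(st['ee_pos'],st['ee_rot'],st['force'],st['torque'])
f=lambda im,x,y,k:cv2.resize(np.asarray(im['pixels'])[y:y+110,x:x+130,::-1],None,fx=k,fy=k,interpolation=cv2.INTER_CUBIC)
cv2.imwrite('pics/c3.png',np.hstack([f(s,160,140,3),f(t,165,120,3)]))
E
```

```text
[580.57648052  19.76708165 117.32976596] [9.94610938e-01 1.03676802e-01 4.22521378e-04 1.54248709e-04] [-1.85045894  0.0478488   5.84741093] [0.02179488 0.05946227 0.03947182]
```

View pics/c3.png

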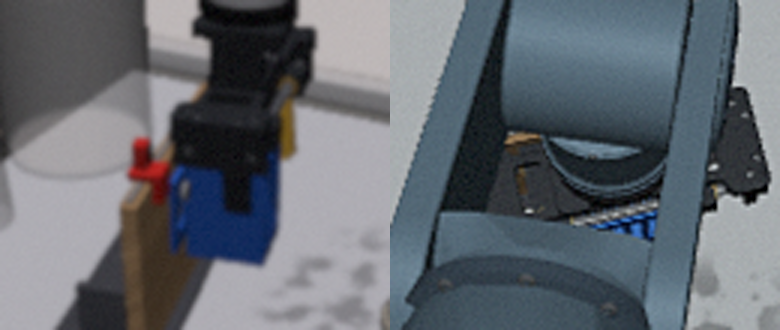

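Request:
{"op": "jog_arm", "data": {
  "deltas": [
    [[0,0,0.004,0,0,0,0.4],[0,0,0.008,0,0,0,0.4],[0,0,0.012,0,0,0,0.4],[0,0,0.016,0,0,0,0.4],[0,0,0.02,0,0,0,0.4],[0,0,0.0225,0,0,0,0.4],[0,0,0.0225,0,0,0,0.4],[0,0,0.0225,0,0,0,0.4]]
  ]
}}

```text
clock: 7.85
ee_pos: [580.3, 19.9, 139.4]
ee_rot: [0.995, 0.104, 0.0, 0.0]
force: [0.1, -0.7, -1.8]
gripper_width: 0.634
```

```bash
python3 - <<'E'
from h import *
import pickle
s0,_=pickle.load(open('g.pkl','rb'))
s=grab('side');st=readout.get_state();print(st['ee_pos'],st['force'],st['torque'],st['gripper_width'])
# predicted vs seen rise: lowest blue row at columns of cup front-left edge
for im in(s0,s):
    h=cv2.cvtColor(np.asarray(im['pixels']),cv2.COLOR_RGB2HSV);m=cv2.inRange(h,(105,150,60),(125,255,255));m[:, :205]=0;m[:,275:]=0
    ys,xs=np.nonzero(m);print([int(ys[xs==c].max()) for c in(226,232,238,244) if (xs==c).any()])
print(proj(s,[[560,45,45.5],[560,45,67.5]]))
cv2.imwrite('pics/c4.png',cv2.resize(np.asarray(s['pixels'])[130:260,150:300,::-1],None,fx=4,fy=4,interpolation=cv2.INTER_CUBIC))
E
```

```text
[580.11730187  19.89327162 139.1481673 ] [ 0.09274002  0.66870234 -1.45522446] [-0.00030688  0.05931726 -0.00035902] 0.6315719473430188
[224, 224, 225, 226]
[217, 218, 217, 218]
[[245.39731705 228.54088676]
 [245.38298482 220.88320115]]
```

Cup rose ~7.3 px (expected 7.7), weight 1.5 N carried, no drag. Draw it off.

Request:
{"op": "jog_arm", "data": {
  "deltas": [
    [[-0.003,-0.0006,0,0,0,0,0.4],[-0.006,-0.0012,0,0,0,0,0.4],[-0.009,-0.0019,0,0,0,0,0.4],[-0.009,-0.0019,0,0,0,0,0.4]]
  ]
}}

```text
clock: 8.23
ee_pos: [570.4, 17.9, 138.9]
ee_rot: [0.995, 0.104, -0.0, -0.0]
force: [0.1, 0.1, -1.7]
gripper_width: 0.634
```

Request:
{"op": "jog_arm", "data": {
  "deltas": [
    [[-0.003,-0.0006,0,0,0,0,0.4],[-0.007,-0.0015,0,0,0,0,0.4],[-0.014,-0.003,0,0,0,0,0.4],[-0.024,-0.005,0,0,0,0,0.4],[-0.035,-0.0075,0,0,0,0,0.4],[-0.042,-0.009,0,0,0,0,0.4],[-0.042,-0.009,0,0,0,0,0.4]]
  ]
}}

```text
clock: 8.82
ee_pos: [527.6, 8.9, 139.0]
ee_rot: [0.995, 0.104, -0.001, -0.0]
force: [0.3, 0.6, -0.9]
gripper_width: 0.632
```

```bash
python3 - <<'E'
from h import *
t=grab('top');s=grab('side');st=readout.get_state();print(st['clock'],st['ee_pos'],st['force'],st['qpos'],st['gripper_width'])
cv2.imwrite('pics/c4.png',np.hstack([cv2.resize(np.asarray(t['pixels'])[130:310,130:330,::-1],None,fx=2,fy=2,interpolation=cv2.INTER_CUBIC),cv2.resize(np.asarray(s['pixels'])[130:310,150:350,::-1],None,fx=2,fy=2,interpolation=cv2.INTER_CUBIC)]))
E
```

```text
8.9167 [529.28881407   8.85823409 139.49618872] [ 0.1554926  -0.63070563 -2.01735804] [-2.07738339e-01  2.20260077e-01  1.82007009e+00  1.23576053e-04
  1.10054996e+00  1.15569453e+00] 0.6320356102004256
```

View pics/c4.png

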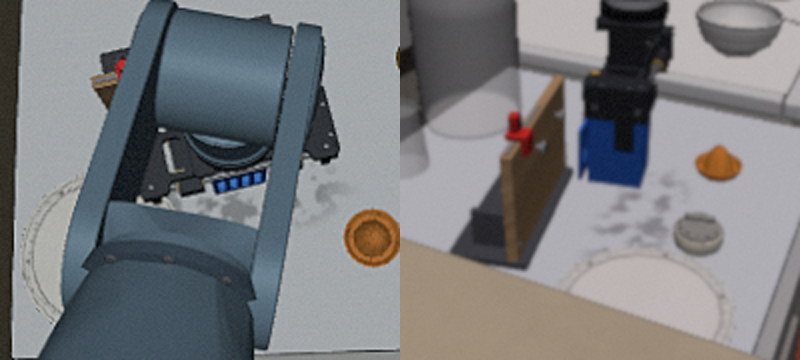

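Cup is off and both studs are visible on the bare panel, catch still open. Carry it over the saucer.

Request:
{"op": "jog_arm", "data": {
  "deltas": [
    [[-0.006,0.009,0,0,0,0,0.4],[-0.018,0.026,0,0,0,0,0.4],[-0.032,0.047,0,0,0,0,0.4],[-0.046,0.068,0,0,0,0,0.4],[-0.06,0.089,0,0,0,0,0.4],[-0.074,0.11,0,0,0,0,0.4],[-0.087,0.129,0,0,0,0,0.4],[-0.096,0.142,0,0,0,0,0.4],[-0.1,0.148,0,0,0,0,0.4],[-0.1,0.148,0,0,0,0,0.4]]
  ]
}}

```text
clock: 9.75
ee_pos: [428.4, 158.4, 139.2]
ee_rot: [0.994, 0.105, -0.0, -0.0]
force: [0.2, 0.5, -1.1]
gripper_width: 0.635
```

```bash
python3 - <<'E'
from h import *
t=grab('top');s=grab('side');w=grab('wrist');st=readout.get_state();print(st['clock'],st['ee_pos'],st['force'],st['gripper_width'])
import pickle;pickle.dump((s,t,w),open('p.pkl','wb'))
a=np.asarray(s['pixels'])[150:340,150:400,::-1];b=np.asarray(w['pixels'])[:,:,::-1]
cv2.imwrite('pics/c5.png',np.hstack([cv2.resize(a,(400,304),interpolation=cv2.INTER_CUBIC),cv2.resize(b,(400,304))]))
E
```

```text
9.9 [429.92003983 156.6560776  139.41766686] [-0.49460633 -0.07610898 -0.67621223] 0.6330205988752876
```

View pics/c5.png

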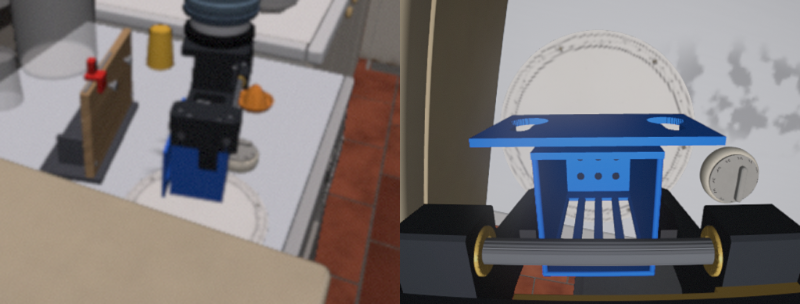

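Cup hangs level over the saucer, saucer rim visible in the wrist view from column 103 to 292 (half-scale) with its top at row 30. Check the saucer centre from here.

```bash
python3 - <<'E'
from h import *
import pickle
s,t,w=pickle.load(open('p.pkl','rb'))
p=np.asarray(w['pixels'])
f=lambda u,v:(u*1.28,v*384/304)
P=np.array([onz(w,f(*q),19) for q in((198,31),(125,65),(103,115),(285,75),(292,115),(240,39),(160,38))])
A=np.c_[2*P[:,:2],np.ones(len(P))];x=np.linalg.lstsq(A,(P[:,:2]**2).sum(1),rcond=None)[0]
print(P.round(0),x[:2],np.sqrt(x[2]+x[0]**2+x[1]**2))
for z in(140.5+22,):
  C=[onz(w,f(*q),z) for q in((132,152),(262,152),(143,276),(256,276))];print(np.round(C,1),np.mean(C,0))
E
```

```text
[[539. 181.  19.]
 [498. 239.  19.]
 [449. 253.  19.]
 [520.  95.  19.]
 [487.  78.  19.]
 [540. 143.  19.]
 [526. 212.  19.]] [450.0082358  160.49964112] 92.1995214412533
[[468.1 193.  162.5]
 [479.1 141.2 162.5]
 [407.9 179.9 162.5]
 [419.2 126.4 162.5]] [443.55444665 160.12280064 162.5       ]
```

Request:
{"op": "jog_arm", "data": {
  "deltas": [
    [[0.002,0,-0.006,0,0,0,0.4],[0.004,0,-0.016,0,0,0,0.4],[0.004,0,-0.028,0,0,0,0.4],[0.004,0,-0.04,0,0,0,0.4],[0.004,0,-0.049,0,0,0,0.4],[0.004,0,-0.054,0,0,0,0.4],[0.004,0,-0.055,0,0,0,0.4],[0.004,0,-0.055,0,0,0,0.4]]
  ]
}}

```text
clock: 10.57
ee_pos: [433.9, 156.8, 84.5]
ee_rot: [0.995, 0.103, 0.0, -0.0]
force: [-2.1, -0.5, 5.8]
gripper_width: 0.635
```

Request:
{"op": "jog_arm", "data": {
  "deltas": [
    [[0,0,-0.001,0,0,0,0.4],[0,0,-0.002,0,0,0,0.4],[0,0,-0.002,0,0,0,0.4]]
  ]
}}

```text
clock: 10.82
ee_pos: [434.1, 156.9, 84.3]
ee_rot: [0.995, 0.104, 0.0, 0.0]
force: [-10.5, -1.8, 26.1]
gripper_width: 0.631
```

Request:
{"op": "jog_arm", "data": {
  "deltas": [
    [[0,0,-0.001,0,0,0,0.4],[0,0,-0.0015,0,0,0,0.4],[0,0,-0.0015,0,0,0,0.4]]
  ]
}}

```text
clock: 11.07
ee_pos: [434.6, 157.0, 83.7]
ee_rot: [0.995, 0.104, 0.001, 0.0]
force: [-13.1, -0.7, 34.0]
gripper_width: 0.633
```

Contact came about 5 mm earlier than expected, with an x component. Relieve and look before releasing.

Request:
{"op": "jog_arm", "data": {
  "deltas": [
    [[0,0,0.0015,0,0,0,0.4],[0,0,0.003,0,0,0,0.4],[0,0,0.003,0,0,0,0.4]]
  ]
}}

```text
clock: 11.32
ee_pos: [434.0, 156.8, 84.0]
ee_rot: [0.995, 0.103, 0.001, 0.0]
force: [0.9, 0.1, 5.3]
gripper_width: 0.634
```

```bash
python3 - <<'E'
from h import *
s=grab('side');w=grab('wrist');st=readout.get_state();print(st['clock'],st['ee_pos'],st['ee_rot'],st['force'],st['torque'],st['gripper_width'])
import pickle;pickle.dump((s,w),open('q.pkl','wb'))
a=np.asarray(s['pixels'])[200:320,190:340,::-1];b=np.asarray(w['pixels'])[:,:,::-1]
cv2.imwrite('pics/c6.png',np.hstack([cv2.resize(a,(400,320),interpolation=cv2.INTER_CUBIC),cv2.resize(b,(400,320))]))
E
```

```text
11.4167 [434.03762981 156.85777982  84.04865613] [9.94626994e-01 1.03521448e-01 6.71288563e-04 3.76920389e-05] [-0.42215891 -0.145017    5.65459629] [ 0.00710259 -0.00394463 -0.01362536] 0.6325045627803967
```

View pics/c6.png

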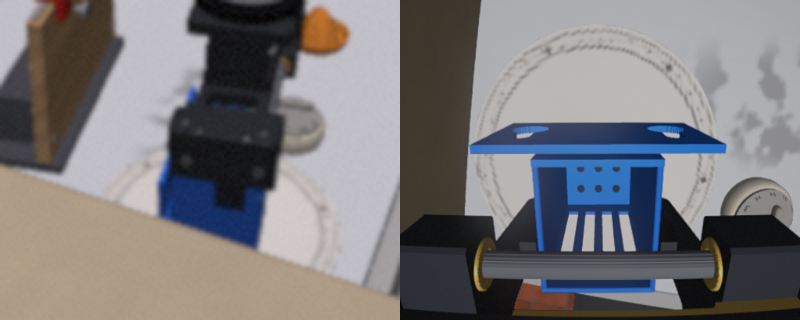

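View: cup level, resting inside the saucer's flat part, white seen through its slots. Torque ≈ 0 with 5.6 N straight up means flat contact rather than an edge, so I'll ease off and release.

Request:
{"op": "jog_arm", "data": {
  "deltas": [
    [[0,0,0.0004,0,0,0,0.5],[0,0,0.0005,0,0,0,0.6],[0,0,0.0005,0,0,0,0.63],[0,0,0.0005,0,0,0,0.65],[0,0,0.0005,0,0,0,0.68],[0,0,0.0005,0,0,0,0.75],[0,0,0.0005,0,0,0,0.85],[0,0,0.0005,0,0,0,0.95],[0,0,0.0005,0,0,0,0.95]]
  ],
  "newtons": 10
}}

```text
clock: 12.17
ee_pos: [433.1, 157.0, 84.1]
ee_rot: [0.995, 0.104, -0.0, -0.0]
force: [-0.8, -0.0, -0.7]
gripper_width: 0.94
```

```bash
python3 - <<'E'
from h import *
import pickle
s0,w0=pickle.load(open('q.pkl','rb'));s=grab('side');w=grab('wrist')
st=readout.get_state();print(st['clock'],st['ee_pos'],st['force'],st['gripper_width'])
def bb(im,roi):
    h=cv2.cvtColor(np.asarray(im['pixels']),cv2.COLOR_RGB2HSV);m=cv2.inRange(h,(105,120,50),(125,255,255));z=m*0;a,b,c,d=roi;z[b:d,a:c]=m[b:d,a:c]
    y,x=np.nonzero(z);return x.min(),x.max(),y.min(),y.max(),len(x)
for i in(w0,w): print('w',bb(i,(60,100,440,384)))
for i in(s0,s): print('s',bb(i,(200,200,340,340)))
E
```

```text
12.2667 [433.14660651 156.9779572   84.18433699] [-0.24043219  0.04184301 -0.46631339] 0.9518647044909465
w (np.int64(89), np.int64(417), np.int64(148), np.int64(351), 26146)
w (np.int64(90), np.int64(418), np.int64(147), np.int64(350), 25417)
s (np.int64(250), np.int64(288), np.int64(233), np.int64(291), 662)
s (np.int64(250), np.int64(288), np.int64(233), np.int64(291), 650)
```

Released; the cup didn't move (≤1 px). Retreat straight up, then towards the start side.

Request:
{"op": "jog_arm", "data": {
  "deltas": [
    [[0,0,0.006,0,0,0,0.95],[0,0,0.02,0,0,0,0.95],[0,0,0.04,0,0,0,0.95],[0,0,0.065,0,0,0,0.95],[0,0,0.095,0,0,0,0.95],[0,0,0.125,0,0,0,0.95],[0,0,0.155,0,0,0,0.95],[0,0,0.18,0,0,0,0.95],[0,0,0.195,0,0,0,0.95],[0,0,0.2,0,0,0,0.95]]
  ]
}}

```text
clock: 13.1
ee_pos: [434.5, 157.1, 287.9]
ee_rot: [0.995, 0.104, 0.003, 0.0]
force: [0.9, -0.3, 0.5]
gripper_width: 0.948
```

Request:
{"op": "jog_arm", "data": {
  "deltas": [
    [[0,-0.02,0,0,0,0,0.95],[0,-0.05,0,0,0,0,0.95],[0,-0.085,0,0,0,0,0.95],[0,-0.12,0,0,0,0,0.95],[0,-0.155,0,0,0,0,0.95],[0,-0.19,0,0,0,0,0.95],[0,-0.225,0,0,0,0,0.95],[0,-0.26,0,0,0,0,0.95],[0,-0.295,0,0,0,0,0.95],[0,-0.33,0,0,0,0,0.95]]
  ]
}}

```text
clock: 13.93
ee_pos: [432.4, -174.5, 283.5]
ee_rot: [0.995, 0.104, -0.0, -0.0]
force: [-0.2, -0.2, -0.5]
gripper_width: 0.954
```

Request:
{"op": "jog_arm", "data": {
  "deltas": [
    [[0,-0.03,0,0,0,0,0.95],[0,-0.055,0,0,0,0,0.95],[0,-0.065,0,0,0,0,0.95],[0,-0.065,0,0,0,0,0.95]]
  ]
}}

```text
clock: 14.27
ee_pos: [432.6, -239.6, 283.3]
ee_rot: [0.995, 0.102, -0.001, -0.001]
force: [-0.9, -0.5, -0.3]
gripper_width: 0.949
```

```bash
python3 - <<'E'
from h import *
import pickle
a=pickle.load(open('a.pkl','rb'))['top'];t=grab('top')
st=readout.get_state();print(st['clock'],st['ee_pos'],st['force'],st['gripper_width'])
def M(im,lo,hi,roi):
    h=cv2.cvtColor(np.asarray(im['pixels']),cv2.COLOR_RGB2HSV);m=cv2.inRange(h,lo,hi);x0,y0,x1,y1=roi;z=m*0;z[y0:y1,x0:x1]=m[y0:y1,x0:x1]
    y,x=np.nonzero(z);return z,(len(x),x.mean().round(1),y.mean().round(1),x.min(),x.max(),y.min(),y.max()) if len(x) else None
for n,lo,hi,roi in(('yel',(18,120,80),(32,255,255),(315,130,370,180)),('org',(5,150,80),(17,255,255),(290,225,345,275)),('red',(0,150,80),(5,255,255),(165,130,240,200))):
    print(n,M(a,lo,hi,roi)[1],M(t,lo,hi,roi)[1])
for im in(a,t):
    g=cv2.GaussianBlur(cv2.cvtColor(np.asarray(im['pixels']),cv2.COLOR_RGB2GRAY),(3,3),0)
    for x0,y0,x1,y1,r in((130,200,240,308,(33,46)),(225,240,270,285,(10,17))):
        c=cv2.HoughCircles(g[y0:y1,x0:x1],cv2.HOUGH_GRADIENT,1,50,param1=80,param2=10,minRadius=r[0],maxRadius=r[1])
        print('circ',None if c is None else c[0,0]+[x0,y0,0])
    e=M(im,(0,0,0),(180,60,255),(137,205,232,305))
m,i=M(t,(100,100,40),(130,255,255),(130,190,240,310));print('blue',i)
r=cv2.minAreaRect(max(cv2.findContours(m,0,1)[0],key=cv2.contourArea));print(r)
for c,s in((( 441-0,160),''),((447,160),'')):
  ex=np.array([.978,.208,0]);ey=np.array([-.208,.978,0])
  P=[np.array([c[0],c[1],0])+ex*x+ey*y+[0,0,z+8] for x,y,z in((-32,-28,95),(-32,28,95),(32,28,95),(32,-28,95),(36,58,86),(36,-58,86))]
  print(c,proj(t,P).round(0).tolist())
w=cv2.boxPoints(r);print(w.round(1).tolist())
d=np.abs(np.asarray(a['pixels']).astype(int)-np.asarray(t['pixels'])).max(2)
print('saucer-ring diff',d[212:304,139:226].mean().round(1))
E
```

```text
14.3167 [ 432.73608961 -238.05394131  283.32811391] [0.26173567 0.56666007 0.2001439 ] 0.9547623334472273
yel (314, np.float64(343.9), np.float64(151.2), np.int64(328), np.int64(354), np.int64(140), np.int64(167)) (435, np.float64(342.4), np.float64(153.9), np.int64(328), np.int64(354), np.int64(141), np.int64(169))
org (620, np.float64(315.8), np.float64(248.6), np.int64(302), np.int64(329), np.int64(235), np.int64(262)) (627, np.float64(315.8), np.float64(248.5), np.int64(302), np.int64(329), np.int64(235), np.int64(262))
red (126, np.float64(214.8), np.float64(161.2), np.int64(209), np.int64(221), np.int64(154), np.int64(168)) (130, np.float64(193.4), np.float64(166.3), np.int64(188), np.int64(200), np.int64(159), np.int64(173))
circ [180.5 256.5  35.5]
circ [246.5        261.5         13.39999962]
circ [182.5        256.5         36.59999847]
circ [246.5        260.5         13.80000019]
blue (1076, np.float64(177.2), np.float64(252.0), np.int64(146), np.int64(202), np.int64(231), np.int64(273))
((177.37075805664062, 254.60671997070312), (36.2773323059082, 56.814510345458984), 77.00537872314453)
(441, 160) [[192.0, 268.0], [166.0, 274.0], [160.0, 243.0], [186.0, 237.0], [146.0, 245.0], [200.0, 233.0]]
(447, 160) [[192.0, 265.0], [166.0, 271.0], [160.0, 241.0], [186.0, 234.0], [146.0, 243.0], [200.0, 230.0]]
[[145.60000610351562, 243.3000030517578], [201.0, 230.5], [209.10000610351562, 265.8999938964844], [153.8000030517578, 278.70001220703125]]
saucer-ring diff 30.9
```

```bash
python3 -c "
from station import order
print(order.finish_job())"
```

```text
the job is handed in; nothing more can be done
None
```

The job is done and handed in, with the robot's clock at about 14.3 s of the 48 s allowed.

**What I did:**
- I pushed the catch left until it met its stop, where the force rose to about 11 N, and left it open.
- I gripped the cup across its width, raised it 22 mm and drew it off the panel without drag.
- I lowered it onto the saucer, released it and backed the arm away.

**What the last checks showed:**
- **Cup:** it stands upright at about (444, 160) mm, within about 5 mm of the saucer's centre. It moved at most 1 pixel when I let go.
- **Catch:** it moved about 45 mm between the first and last pictures and stayed open.
- **Saucer, timer and squeezer:** they match their starting places within 2 pixels (2 pixels for the saucer, 1 or less for the others). That difference is within the measuring noise.
- **Yellow cup:** its outline is unchanged to within 2 pixels. The mean of its colour patch moved by about 3 pixels, which I put down to shading; I did not check further.

**What disagreed:**
- **Early contact:** the cup touched the saucer about 4–5 mm higher than I had calculated. The downward force briefly reached about 34 N through the held cup before I eased off. The turning force was then close to zero, so I took the cup to be sitting flat and let go.
- **Position estimates:** the top and wrist cameras differed by about 6–8 mm in x for the cup and the saucer, so I used values in between.

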